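# Demagnetise the steel parts in a push-latch drawer unit

### The arm

A 7-joint arm with a two-finger parallel gripper is mounted at the origin on a cart in front of the work surface, level with it; the furniture and walls round the work are solid. World frame = base frame: x ahead of the robot, y to its left, z up, the work surface at z = 0. Lengths are in m, angles in rad, forces in N, time in s.
With the tool pointing down it reaches from about 0.425 to 1.025 m from the base axis. Payload 3.6 kg.
Tool frame: the origin (TCP) lies midway between the tips of the shut fingers; the grasp point (between the pads) lies 19 mm behind it; z points along the fingers, x is the direction in which the jaws open and shut, and the axes are right-handed (so a half turn about z gives the same grasp; the last joint's range is limited). The gripper opens to 85 mm and grips with 20 to 120 N. Pads are 22 mm wide; open, the fingers measure 114 mm over their backs; the gripper's body (76 mm by 85 mm) begins 54 mm behind the grasp point. The pads swing forward as they close: fully open they stand 13 mm farther back than shut.
Start: joints at [1.087, 0.591, 0.048, 1.609, -0.033, 0.943, -0.034], TCP at [0.276, -0.671, 0.231] pointing down, gripper open.
Joint ranges: [-2.69, 2.69], [-0.47, 2.24], [-1.27, 1.36], [0.19, 2.51], [-1.53, 4.68], [0.08, 2.07], [-3.09, 3.09]. Speed limits (rad/s): [2.57, 2.57, 3.14, 3.14, 3.14, 3.14, 3.14].

### API

Orientations are given as a unit quaternion [w, x, y, z].
In Python, from rig import arm, viewer, sign_off gives the robot as it stands.
- The arm moves only by the shell command python3 -m jog 'ROWS' [FORCE]. ROWS is JSON, a list of rows, each an object of numbers: "tx", "ty", "tz": the shift along the world's x, y, z in mm; "roll": the turn about the world's z in rad; "fingers": the opening, from -1 (shut) to 1 (fully open), so that 0 is half open. In form: [{"tx": .., "ty": .., "tz": .., "roll": .., "fingers": ..}, ...]. A call has 1 to 10 rows; each row is the pose to reach, as a shift and turn from the pose commanded when the call began; what a row does not reach only later rows make up. A row lasts 1/8 s, in which the tool goes at most 62.5 mm and 10.7 degrees, less where a joint would pass 70% of its speed; a pose out of reach is approached as far as the arm can. A call with a gripper value outside its range is refused whole. The fingers move at their own pace and stop on an object; FORCE is the grip in N (left out, the last holds). Time passes only in rows, so rows that repeat a pose let the fingers close. It gives the time, the measured TCP pose, the force and the opening at its end, in the units of the state.
- arm.get_state(): the state, without advancing time (a new reading comes with each control period).
- viewer.read_camera(name): name is "scene" or "top" or "wrist"; returns a dict with "color" (480x640x3 uint8, red, green, blue), "intrinsics" (3x3 intrinsics, pixels), "rvec" (rotation vector, rad) and "tvec" (3), from world to camera coordinates, as OpenCV has them. Camera axes: x right, y down, z forward; pixel columns grow to the right and rows downward; lengths in m; the calibration is good to about 2 mm. The wrist camera is an equidistant fisheye: a pixel r from the principal point sees the ray r / f radians off the axis. A picture is of the moment at which its call begins. There is no depth.
- sign_off(): hands the job in, once; it reports no verdict.
The state is a dict: "t": time; "qpos": joint angles; "joint_velocities": joint speeds; "joint_torque": joint torques, N m; "ee_pos": TCP position; "ee_rot": TCP orientation; "contact_force": force on the tool from outside, world axes, zero at the start; "torque": the same for the moment, N m; "finger_gap": finger opening in m.
Only numpy, scipy, OpenCV 4.12 (cv2) and the standard library are available. Lean on these libraries where they do the work, as an engineer would, in place of code of your own. Each camera call takes 0.05 s, during which the arm holds its last target. There are 200 camera calls.

### The job

Demagnetise the steel parts lying loose on the left of the table (whichever of the gears, the ball bearing and the ratchet handle are there): press the flush drawer front of the grey bench unit in so that it springs ajar, draw it open, lay every one of these parts in it, then push it home and press again until it stays latched shut by itself. Only then turn the dial on top until its pointer is lined up with the raised tab of the collar around it. Leave the piston and the wood block where they are.

Things in the scene. Friction and masses are not known exactly. Their poses are not given: they have to be found in the camera images.
- machine_front (a point): Grey bench unit, a fixed box 236 mm wide, 150 deep, 70 high. Point on the table under the middle of its front edge; x axis into the unit, y along the front (left as one faces it), z up. The drawer runs between 7 mm side walls; the top plate begins 24 mm behind the front, so the drawer plate's top edge is open from above.
- drawer (a joint): Travel in m, + = out (-x of machine_front); 0 = latched, flush. Push-push latch: press the front to the stop at -0.012 (about 7 N) and let go: from latched it springs out to 0.039 (ajar); from open it returns to 0 and is latched. Let go short of -0.009 the press may not count. From ajar it draws out by hand to 0.120 (stop) and stays where left (friction 0.7 N).
- drawer_front (a point): Centre of the outer face of the drawer's aluminium front plate, moves with the drawer; axes as machine_front. Plate 219 mm wide, 12 thick, 64 high (6 to 70 mm over the table), no handle: press its face; once ajar, pinch its top edge from above or hook it from behind (gap behind it, to the unit's top plate, then about 50 mm).
- drawer_in (a point): Centre of the drawer's inner floor (14 mm over the table), moves with the drawer; axes as machine_front. Inside 113 mm (x: front plate -56.5, back wall +56.5) by 212 mm (y); side and back walls rise 30 mm above the floor, the front plate 56. Fully drawn, the inside is clear of the unit; 50 mm is free above the floor under the top plate.
- dial (a joint): Dial angle in rad, grows counter-clockwise seen from above; no stops within a full turn either way, friction about 0.05 N m, stays where it is left. At 0 the pointer points along -x of machine_front (towards the unit's front).
- dial_grip (a point): On the dial's axis, 32 mm above the unit's top (102 over the table), at grip height. The dial: black skirt of 52 mm diameter (top 11 mm above the unit's top) with an upright bar grip 46 mm long, 14 wide, from 11 to 47 mm above the unit's top. The bar runs along the pointer direction, which is this point's -x axis.
- dial_pointer (a point): Point 40 mm from the dial's axis in the pointer direction, 8 mm above the unit's top, turning with the dial. The pointer is the nosed end of the bar with a white line on it.
- mark (a point): The raised steel tab (16 mm long radially, 5 mm wide, 9 mm high) on the fixed collar (68 mm diameter, 2.5 mm thick) under the dial; this point is on the tab 40 mm from the dial's axis, 8 mm above the unit's top. The dial is set when dial_pointer comes over this point.
- gear_1: Light steel spur gear with a dark ring, 64 mm diameter, toothed rim 14 mm thick, hub to 22 mm, 0.26 kg, lying flat; origin at the centre of its underside, z up. May be absent.
- gear_2: Dark spur gear, 48 mm diameter, toothed rim 12 mm thick, hub to 20 mm, 0.14 kg, lying flat; origin at the centre of its underside, z up. May be absent.
- bearing_1: Ball bearing, 52 mm outer diameter, 15 mm thick, 0.12 kg, lying flat; origin at the centre of its underside, z up. May be absent.
- ratchet_1: Steel ratchet handle, 186 mm long along its y axis, 0.33 kg, lying flat; origin at the middle of its underside, z up. Handle 20 mm wide and 20 mm high from y -50 to +93 mm; head 32 mm wide from y -93 to -51 mm, 19 mm high, with a square stud to 30 mm. Take it across the handle at about y -15 mm. May be absent.
- piston_1: Bystander: piston standing on its crown, 66 mm diameter, 58 mm high; origin at the centre of its underside.
- wood_block_1: Bystander: reddish wooden block 120 x 45 x 38 mm; origin at the centre of its underside.
Things that resemble listed ones, but are neither listed nor needed, are in the scene too. Leave any green or purple look-alike of the bearing_1 alone.

How it is judged:
On the way, in this order (a step that is already met when the one before it is completed fails the run):
1. the drawer has sprung ajar (value of joint drawer above 0.025 m), for 0.2 s.
2. every part that was lying there is in the drawer (x of gear_1 in the frame of drawer_in between -0.057 and 0.057 m and y of gear_1 in the frame of drawer_in between -0.107 and 0.107 m and z of gear_1 in the frame of drawer_in between -0.006 and 0.025 m and x of gear_2 in the frame of drawer_in between -0.057 and 0.057 m and y of gear_2 in the frame of drawer_in between -0.107 and 0.107 m and z of gear_2 in the frame of drawer_in between -0.006 and 0.025 m and x of bearing_1 in the frame of drawer_in between -0.057 and 0.057 m and y of bearing_1 in the frame of drawer_in between -0.107 and 0.107 m and z of bearing_1 in the frame of drawer_in between -0.006 and 0.025 m and x of ratchet_1 in the frame of drawer_in between -0.057 and 0.057 m and y of ratchet_1 in the frame of drawer_in between -0.107 and 0.107 m and z of ratchet_1 in the frame of drawer_in between -0.006 and 0.025 m), for 0.2 s.
3. the loaded drawer is latched shut (all of step 2 and value of joint drawer between -0.003 and 0.003 m), for 0.5 s.
4. the dial's pointer is lined up with the tab (horizontal distance between dial_pointer and mark below 0.0056 m and value of joint drawer between -0.003 and 0.003 m), for 0.3 s.
At the end, for the whole second after the job is handed in: Every part present lies within the drawer, on or near its floor (its origin at most 25 mm above the floor); the drawer stays shut on its latch, within 3 mm of flush, untouched; the dial's pointer is within 5.6 mm of the tab at 40 mm radius (8 degrees), at rest (all of step 2 and all of step 4 and velocity of joint dial between -0.05 and 0.05 rad/s).
It fails at once if piston_1 was shoved away (more than 30 mm) (distance of piston_1 from where it was at the start of the episode above 0.03 m).
It fails at once if wood_block_1 was shoved away (more than 30 mm) (distance of wood_block_1 from where it was at the start of the episode above 0.03 m).
Of gear_1, gear_2, bearing_1, ratchet_1 only 2 to 3 are there at a start; the rules pass over those that are not, and their reading is None.
At some moment in a run one of gear_1, gear_2, bearing_1, ratchet_1 may be knocked a few centimetres aside while the robot is not near it.
Once in a run the grip may slacken for a moment while it holds something.
It also fails if it takes over 192 s, if anything falls off the work surface, if the arm or the gripper's body presses on something with over 40 N, if the wrist force passes 120 N, or if a joint passes its speed limit or range.

## Working session

There is one attempt and no reset: what is moved stays moved. The work goes in short steps, Python scripts to look and compute and a shell command to move; the robot and the scene stay as the last step left them, time stands still between calls to the robot, and variables do not carry over. Pictures are saved under pics/ and viewed, about 12 in all and at most 16, crops included, and the job is handed in when it is done.

```bash
ls; mkdir -p pics
cat > h.py <<'E'
import numpy as np, cv2
from rig import arm, viewer
def snap(name, fn):
    d=viewer.read_camera(name); cv2.imwrite(f'pics/{fn}.png', d['color'][:,:,::-1])
    np.savez(f'pics/{fn}.npz', **{k:np.array(v,float) for k,v in d.items() if k in('intrinsics','rvec','tvec')}); return d
def ray(fn,u,v):
    c=np.load(f'pics/{fn}.npz'); K=c['intrinsics']; R=cv2.Rodrigues(c['rvec'])[0]; t=c['tvec'].ravel()
    a=np.array([(u-K[0,2])/K[0,0],(v-K[1,2])/K[1,1]])
    if fn.startswith('w'):
        r=np.linalg.norm(a); s=np.sin(r)/r if r>1e-9 else 1; d=np.array([a[0]*s,a[1]*s,np.cos(r)])
    else: d=np.array([a[0],a[1],1.])
    return -R.T@t, R.T@d
def pix(fn,u,v,z):
    o,d=ray(fn,u,v); return o+d*(z-o[2])/d[2]
def proj(fn,P):
    c=np.load(f'pics/{fn}.npz'); K=c['intrinsics']; R=cv2.Rodrigues(c['rvec'])[0]; p=R@np.array(P)+c['tvec'].ravel()
    if fn.startswith('w'):
        th=np.arctan2(np.hypot(p[0],p[1]),p[2]); q=p[:2]/np.hypot(p[0],p[1])*th
    else: q=p[:2]/p[2]
    return np.array([K[0,0]*q[0]+K[0,2],K[1,1]*q[1]+K[1,2]])
E
python3 - <<'E'
from h import *
np.set_printoptions(precision=3,suppress=True)
for n,f in(('top','t1'),('scene','s1')):
    d=snap(n,f); o,r=ray(f,320,240); print(n,d['intrinsics'],o,r)
s=arm.get_state(); print({k:np.round(v,3) for k,v in s.items()})
E
```

```text
pics
top [[574.381   0.    312.865]
 [  0.    574.381 234.884]
 [  0.      0.      1.   ]] [ 0.32  -0.052  1.349] [ 0.179 -0.03  -0.984]
scene [[492.771   0.    322.25 ]
 [  0.    492.771 237.067]
 [  0.      0.      1.   ]] [ 0.043 -0.661  0.649] [ 0.514  0.631 -0.582]
{'t': np.float64(0.1), 'qpos': array([ 1.088,  0.592,  0.048,  1.61 , -0.033,  0.943, -0.034]), 'joint_velocities': array([ 0.   , -0.001, -0.001, -0.004, -0.002, -0.001,  0.001]), 'joint_torque': array([  0.005, -55.   ,   1.553, -19.883,   0.01 ,   0.004,   0.   ]), 'ee_pos': array([ 0.275, -0.67 ,  0.23 ]), 'ee_rot': array([-0.001,  0.831, -0.557, -0.001]), 'contact_force': array([ 0.527,  0.649, -0.296]), 'torque': array([ 0.024, -0.001, -0.017]), 'finger_gap': np.float64(0.085)}
```

View pics/t1.png

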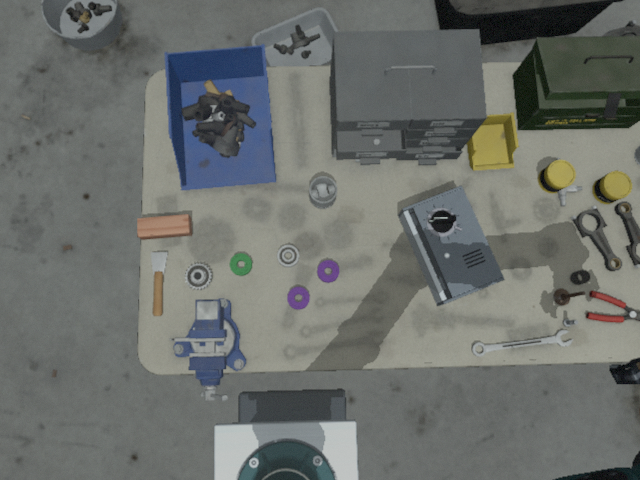

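View pics/s1.png

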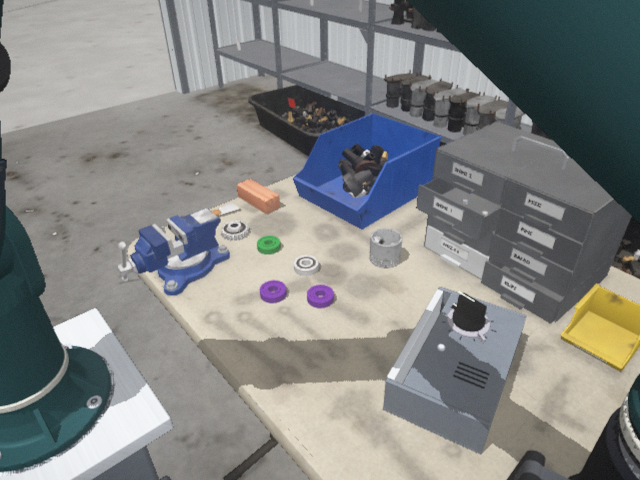

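Run:
```python
from h import *
np.set_printoptions(precision=4,suppress=True)
for n,u,v,z in(('gear',199,275,.014),('gl',185,275,.01),('gr',213,275,.01),('bear',288,255,.015),('bl',277,255,.01),('br',299.5,255,.01),('c1',399,210,.07),('c2',440,302,.07),('c3',502,272,.07),('c4',458,185,.07),('dial',443,221,.117),('piston',322,190,.058),('wood',164,225,.038)): print(n,pix('t1',u,v,z)[:2])
im=cv2.imread('pics/t1.png')[170:320,380:520]; a=cv2.resize(im,None,fx=5,fy=5,interpolation=cv2.INTER_CUBIC)[:600]
cv2.imwrite('pics/c1.png',a)
```

```text
gear [0.4861 0.1915]
gl [0.4874 0.2248]
gr [0.4858 0.1596]
bear [ 0.528  -0.0165]
bl [0.5294 0.0096]
br [ 0.5281 -0.0434]
c1 [ 0.6174 -0.2738]
c2 [ 0.4054 -0.3537]
c3 [ 0.469 -0.498]
c4 [ 0.6735 -0.4138]
dial [ 0.5793 -0.3613]
piston [ 0.672  -0.0993]
wood [0.6019 0.2695]
```

View pics/c1.png

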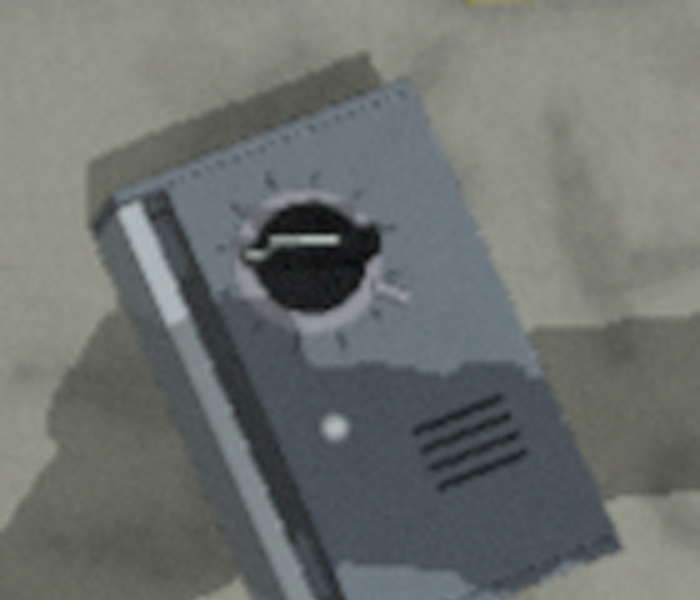

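```bash
python3 -m jog '[{"tx":27,"ty":52,"tz":10,"fingers":-1},{"tx":54,"ty":104,"tz":10},{"tx":81,"ty":156,"tz":10},{"tx":108,"ty":208,"tz":10},{"tx":135,"ty":260,"tz":10},{"tx":162,"ty":312,"tz":10},{"tx":189,"ty":364,"tz":10},{"tx":214,"ty":412,"tz":0},{"tx":214,"ty":412,"tz":0},{"tx":214,"ty":412,"tz":0}]' 60
python3 - <<'E'
from h import *
d=snap('wrist','w1'); print(d['intrinsics'], ray('w1',320,240)); s=arm.get_state(); print(s['ee_pos'],s['ee_rot'])
E
```

```text
[[371.64829954   0.         323.78678322]
 [  0.         371.64829954 235.3364549 ]
 [  0.           0.           1.        ]] (array([ 0.34069802, -0.64397856,  0.3726997 ]), array([-0.27385286, -0.0987242 , -0.95669125]))
[ 0.27524933 -0.67001047  0.23038724] [-4.43508527e-04  8.30695786e-01 -5.56725890e-01 -7.73720182e-04]schema error: expected keys tx, ty, tz, roll, fingers
```

View pics/w1.png

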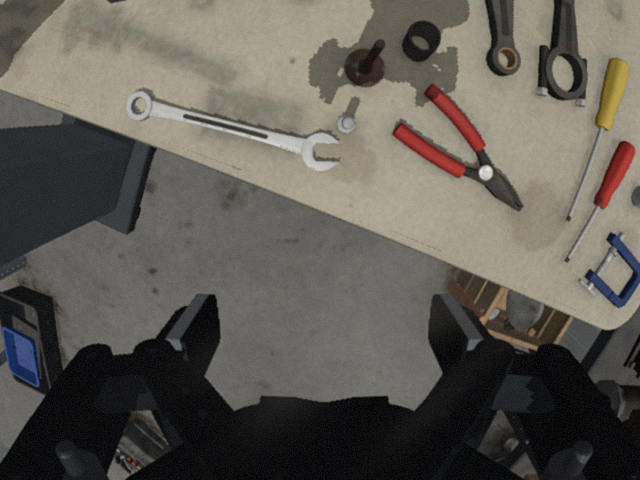

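The move was refused because every row needs all five keys. The wrist view shows only the table's right edge and the tools there, so I'll resend the move with all keys.

```bash
python3 -m jog '[{"tx":27,"ty":52,"tz":10,"roll":0,"fingers":-1},{"tx":54,"ty":104,"tz":10,"roll":0,"fingers":-1},{"tx":81,"ty":156,"tz":10,"roll":0,"fingers":-1},{"tx":108,"ty":208,"tz":10,"roll":0,"fingers":-1},{"tx":135,"ty":260,"tz":10,"roll":0,"fingers":-1},{"tx":162,"ty":312,"tz":10,"roll":0,"fingers":-1},{"tx":189,"ty":364,"tz":10,"roll":0,"fingers":-1},{"tx":214,"ty":412,"tz":0,"roll":0,"fingers":-1},{"tx":214,"ty":412,"tz":0,"roll":0,"fingers":-1},{"tx":214,"ty":412,"tz":0,"roll":0,"fingers":-1}]' 60
python3 - <<'E'
from h import *
snap('wrist','w2'); s=arm.get_state(); print(s['ee_pos'],s['ee_rot'])
E
```

```text
t: 1.4
ee_pos: [0.4892, -0.2588, 0.2311]
ee_rot: [0.0, 0.831, -0.557, -0.0]
contact_force: [-0.9, -0.6, 0.2]
finger_gap: -0.0004
[ 0.48877937 -0.2598301   0.23124099] [ 4.76615644e-04  8.30202825e-01 -5.57461242e-01 -7.94781424e-05]
```

View pics/w2.png

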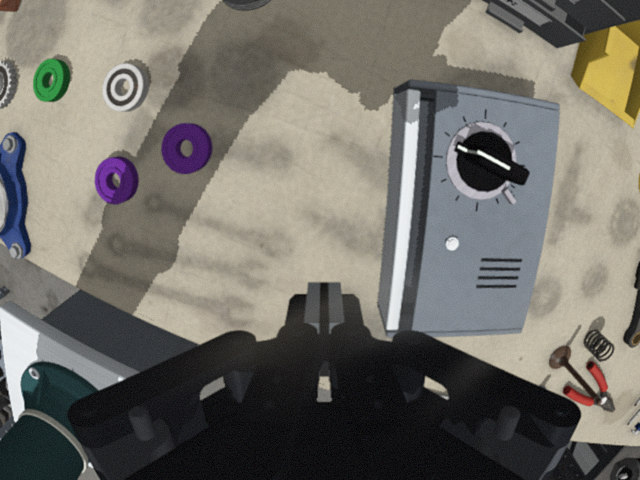

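Run:
```python
from h import *
np.set_printoptions(precision=4,suppress=True)
P={}
for n,u,v,z in(('FL',402,83,.07),('BL',560,103,.07),('BR',522,334,.07),('FR',397,333,.07),('dialskirt',488,160,.081),('tab',510,197,.077),('bear',125,87,.015),('ptr',458,148,.078),('wl0',458,149,.117),('wl1',512,169,.117)):
    P[n]=pix('w2',u,v,z)[:2]; print(n,P[n])
for a,b in(('FR','FL'),('BR','BL'),('FL','BL'),('FR','BR')):
    d=P[b]-P[a]; print(a,b,np.hypot(*d),np.degrees(np.arctan2(d[1],d[0])))
# fit rectangle 236x150: find pose
from scipy.optimize import least_squares
T=[('t1',399,210),('t1',440,302),('t1',502,272),('t1',458,185)]
Q=[(0,.118),(0,-.118),(.15,-.118),(.15,.118)]
W={'FL':Q[0],'FR':Q[1],'BR':Q[2],'BL':Q[3]}
pts=[(P[k],W[k]) for k in W]; pt=[(pix(f,u,v,.07)[:2],q) for (f,u,v),q in zip(T,Q)]
def tr(p,q): c,s=np.cos(p[2]),np.sin(p[2]); return np.array([p[0]+c*q[0]-s*q[1],p[1]+s*q[0]+c*q[1]])
for S in(pts,pt,pts+pt):
    r=least_squares(lambda p:np.concatenate([tr(p,q)-x for x,q in S]),[.51,-.31,-1.19]); print(r.x,np.degrees(r.x[2]),r.fun*1000)
p=r.x; np.save('unit.npy',p)
c,s=np.cos(p[2]),np.sin(p[2]); 
for k in('dialskirt','tab','ptr','wl0','wl1'):
    d=P[k]-p[:2]; print(k,c*d[0]+s*d[1],-s*d[0]+c*d[1])
```

```text
FL [ 0.6161 -0.2757]
BL [ 0.6737 -0.4193]
BR [ 0.4522 -0.5019]
FR [ 0.4094 -0.368 ]
dialskirt [ 0.5889 -0.3669]
tab [ 0.5699 -0.4037]
bear [ 0.528  -0.0188]
ptr [ 0.5863 -0.3388]
wl0 [ 0.5815 -0.325 ]
wl1 [ 0.5876 -0.3721]
FR FL 0.22640543295379384 24.07793541116953
BR BL 0.23647357375725653 20.451197007862913
FL BL 0.15474257212777093 -68.14329187733588
FR BR 0.140535497321912 -72.29200748177425
[ 0.5103 -0.3215 -1.1947] -68.45065619604323 [ 3.9399 -2.4591 -8.8579  3.2262  3.4914 -2.4122  1.4267  1.645 ]
[ 0.5133 -0.3153 -1.1885] -68.09602479440457 [ 5.4422  2.6077 -1.58   -5.5986 -9.1466 -0.4048  5.2843  3.3957]
[ 0.5118 -0.3184 -1.1916] -68.27422134261914 [  5.3279   0.9774  -7.2019   5.9872   5.5767   0.5191   3.2441   5.2518
   4.0585  -0.8302  -3.2365  -8.355  -11.2362  -3.3347   3.4674  -0.2156]
dialskirt 0.07359255247583377 0.05363686243364124
tab 0.10082304149756358 0.0223462075775787
ptr 0.04652140198933816 0.061644703020533195
wl0 0.03199783576975162 0.06222476512290539
wl1 0.07797171688505325 0.050532228880762226
```

The wrist view shows the unit's top at (395–560, 83–334), the dial at (488,160) and the tab at (510,197). The bearing is at (125,87). The unit fit agrees in both cameras, with a front yaw of about -68°. Next: go down and press.

```bash
python3 -m jog '[{"tx":0,"ty":0,"tz":-60,"roll":0,"fingers":-1},{"tx":0,"ty":0,"tz":-120,"roll":0,"fingers":-1},{"tx":0,"ty":0,"tz":-180,"roll":0,"fingers":-1},{"tx":5,"ty":-14,"tz":-180,"roll":0,"fingers":-1},{"tx":11,"ty":-28,"tz":-180,"roll":0,"fingers":-1},{"tx":15,"ty":-37,"tz":-180,"roll":0,"fingers":-1},{"tx":15,"ty":-37,"tz":-180,"roll":0,"fingers":-1}]'
python3 -m jog '[{"tx":2,"ty":-5,"tz":0,"roll":0,"fingers":-1},{"tx":2,"ty":-5,"tz":0,"roll":0,"fingers":-1}]'
python3 -m jog '[{"tx":2,"ty":-5,"tz":0,"roll":0,"fingers":-1},{"tx":2,"ty":-5,"tz":0,"roll":0,"fingers":-1}]'
```

```text
t: 2.33
ee_pos: [0.5063, -0.2981, 0.0538]
ee_rot: [-0.0, 0.83, -0.558, 0.003]
contact_force: [-0.6, -0.1, 0.2]
finger_gap: -0.0002
t: 2.58
ee_pos: [0.5068, -0.3007, 0.0519]
ee_rot: [-0.0, 0.831, -0.557, 0.0]
contact_force: [-0.3, -0.5, -0.1]
finger_gap: -0.0001
t: 2.82
ee_pos: [0.5083, -0.3049, 0.0512]
ee_rot: [-0.0, 0.831, -0.557, -0.001]
contact_force: [-0.5, 1.4, 1.6]
finger_gap: -0.0001
```

```bash
python3 -m jog '[{"tx":3,"ty":-7,"tz":0,"roll":0,"fingers":-1},{"tx":3,"ty":-7,"tz":0,"roll":0,"fingers":-1},{"tx":3,"ty":-7,"tz":0,"roll":0,"fingers":-1}]'
python3 -m jog '[{"tx":2,"ty":-5,"tz":0,"roll":0,"fingers":-1},{"tx":2,"ty":-5,"tz":0,"roll":0,"fingers":-1},{"tx":2,"ty":-5,"tz":0,"roll":0,"fingers":-1}]'
```

```text
t: 3.2
ee_pos: [0.5104, -0.3106, 0.051]
ee_rot: [-0.0, 0.831, -0.556, -0.002]
contact_force: [-1.7, 5.2, 3.2]
finger_gap: -0.0001
t: 3.58
ee_pos: [0.5118, -0.3145, 0.0509]
ee_rot: [-0.001, 0.831, -0.556, -0.003]
contact_force: [-3.4, 6.0, 4.6]
finger_gap: -0.0002
```

```bash
python3 -m jog '[{"tx":2,"ty":-5,"tz":0,"roll":0,"fingers":-1},{"tx":2,"ty":-5,"tz":0,"roll":0,"fingers":-1},{"tx":2,"ty":-5,"tz":0,"roll":0,"fingers":-1}]'
```

```text
t: 3.95
ee_pos: [0.5127, -0.317, 0.0508]
ee_rot: [-0.001, 0.831, -0.556, -0.005]
contact_force: [-4.3, 9.7, 8.4]
finger_gap: -0.0001
```

```bash
python3 -m jog '[{"tx":-9,"ty":23,"tz":0,"roll":0,"fingers":-1},{"tx":-19,"ty":47,"tz":0,"roll":0,"fingers":-1},{"tx":-28,"ty":70,"tz":0,"roll":0,"fingers":-1},{"tx":-28,"ty":70,"tz":55,"roll":0,"fingers":0},{"tx":-28,"ty":70,"tz":100,"roll":0,"fingers":0},{"tx":-28,"ty":70,"tz":100,"roll":0,"fingers":0}]'
python3 - <<'E'
from h import *
snap('wrist','w3'); s=arm.get_state(); print(s['ee_pos'],s['finger_gap'])
E
```

```text
t: 4.7
ee_pos: [0.4907, -0.2548, 0.155]
ee_rot: [-0.001, 0.831, -0.557, 0.005]
contact_force: [-0.3, -0.7, -0.9]
finger_gap: 0.0424
[ 0.48908576 -0.25402565  0.15306958] 0.042737806340051566
```

View pics/w3.png

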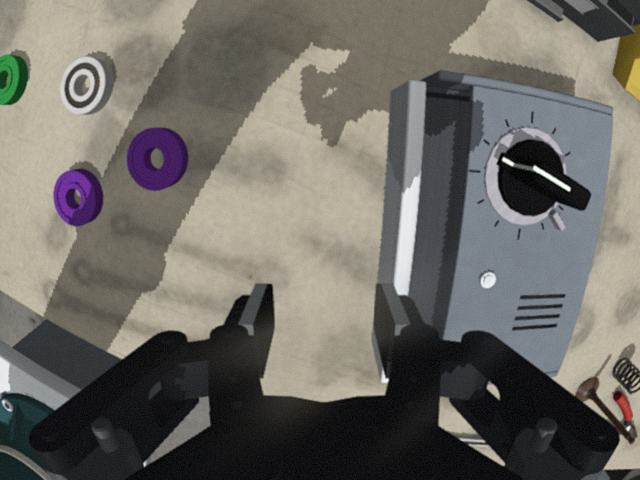

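The drawer is ajar: a dark gap shows behind the bright plate at (425–470, 90–330). Next I pinch its top edge.

```bash
python3 -m jog '[{"tx":13,"ty":-32,"tz":-5,"roll":0,"fingers":0},{"tx":13,"ty":-32,"tz":-50,"roll":0,"fingers":0},{"tx":13,"ty":-32,"tz":-100,"roll":0,"fingers":0},{"tx":13,"ty":-32,"tz":-105,"roll":0,"fingers":0},{"tx":13,"ty":-32,"tz":-105,"roll":0,"fingers":-0.75},{"tx":13,"ty":-32,"tz":-105,"roll":0,"fingers":-0.9},{"tx":13,"ty":-32,"tz":-105,"roll":0,"fingers":-1},{"tx":13,"ty":-32,"tz":-105,"roll":0,"fingers":-1}]' 40
```

```text
t: 5.75
ee_pos: [0.5015, -0.2853, 0.0476]
ee_rot: [-0.0, 0.83, -0.558, 0.001]
contact_force: [0.4, 0.1, 3.2]
finger_gap: 0.0117
```

```bash
python3 -m jog '[{"tx":-6,"ty":15,"tz":0,"roll":0,"fingers":-1},{"tx":-12,"ty":30,"tz":0,"roll":0,"fingers":-1},{"tx":-18,"ty":45,"tz":0,"roll":0,"fingers":-1},{"tx":-24,"ty":60,"tz":0,"roll":0,"fingers":-1},{"tx":-30,"ty":75,"tz":0,"roll":0,"fingers":-1},{"tx":-30,"ty":76,"tz":0,"roll":0,"fingers":-1},{"tx":-30,"ty":76,"tz":0,"roll":0,"fingers":-1}]'
python3 -m jog '[{"tx":0,"ty":0,"tz":0,"roll":0,"fingers":-0.4},{"tx":0,"ty":0,"tz":0,"roll":0,"fingers":0},{"tx":0,"ty":0,"tz":50,"roll":0,"fingers":0},{"tx":0,"ty":0,"tz":110,"roll":0,"fingers":0},{"tx":0,"ty":0,"tz":150,"roll":0,"fingers":0}]'
```

```text
t: 6.62
ee_pos: [0.4744, -0.2113, 0.0476]
ee_rot: [-0.0, 0.83, -0.557, 0.005]
contact_force: [4.7, -6.8, 1.1]
finger_gap: 0.0114
t: 7.25
ee_pos: [0.4699, -0.2075, 0.1982]
ee_rot: [-0.0, 0.831, -0.556, -0.0]
contact_force: [0.3, 0.5, -0.9]
finger_gap: 0.0428
```

```bash
python3 -m jog '[{"tx":14,"ty":47,"tz":0,"roll":0,"fingers":0.5},{"tx":29,"ty":95,"tz":0,"roll":0,"fingers":1},{"tx":43,"ty":142,"tz":-20,"roll":0,"fingers":1},{"tx":58,"ty":190,"tz":-50,"roll":0,"fingers":1},{"tx":58,"ty":190,"tz":-50,"roll":0,"fingers":1},{"tx":58,"ty":190,"tz":-50,"roll":0,"fingers":1}]' 60
python3 - <<'E'
from h import *
snap('wrist','w4'); s=arm.get_state(); print(s['ee_pos'],s['finger_gap'],proj('w4',[.528,-.018,.015]),proj('w4',[.486,.1915,.014]))
E
```

```text
t: 8.0
ee_pos: [0.5271, -0.0184, 0.1458]
ee_rot: [0.001, 0.831, -0.556, -0.001]
contact_force: [0.2, -1.2, -0.3]
finger_gap: 0.0857
[ 0.52743531 -0.01948679  0.14626786] 0.08526568501913216 [323.26863047 222.3375971 ] [ 80.77287201 177.69642697]
```

View pics/w4.png

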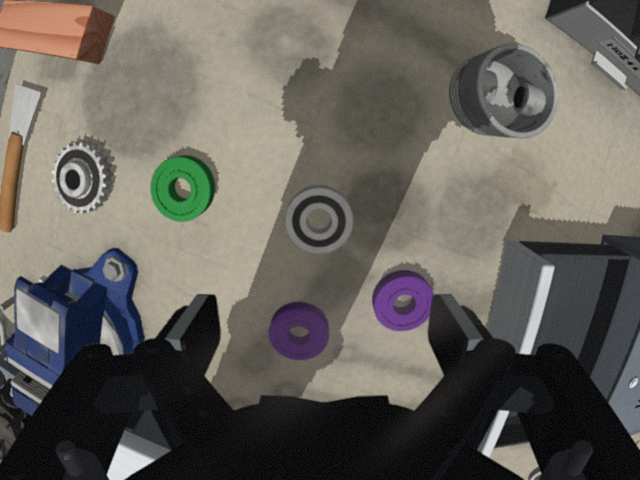

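The drawer is open. The bearing centre is at (319,219) and the gear at (80,177), both where predicted.

Run:
```python
from h import *
print(pix('w4',319,219,.015), pix('w4',320,213,.015),pix('w4',76,177,.022),pix('w4',82,174,.014))
```

```text
[ 0.52917441 -0.01402046  0.015     ] [ 0.53377217 -0.01295025  0.015     ] [0.48793662 0.19144114 0.022     ] [0.48958956 0.19099647 0.014     ]
```

```bash
python3 -m jog '[{"tx":1,"ty":4,"tz":-50,"roll":0,"fingers":1},{"tx":1,"ty":4,"tz":-100,"roll":0,"fingers":1},{"tx":1,"ty":4,"tz":-135,"roll":0,"fingers":1},{"tx":1,"ty":4,"tz":-144,"roll":0,"fingers":1},{"tx":1,"ty":4,"tz":-146,"roll":0,"fingers":0.4},{"tx":1,"ty":4,"tz":-146,"roll":0,"fingers":0},{"tx":1,"ty":4,"tz":-146,"roll":0,"fingers":0},{"tx":1,"ty":4,"tz":-146,"roll":0,"fingers":0},{"tx":1,"ty":4,"tz":-146,"roll":0,"fingers":0}]' 60
python3 -m jog '[{"tx":0,"ty":0,"tz":20,"roll":0,"fingers":0},{"tx":0,"ty":0,"tz":70,"roll":0,"fingers":0},{"tx":0,"ty":0,"tz":130,"roll":0,"fingers":0},{"tx":0,"ty":0,"tz":130,"roll":0,"fingers":0}]'
```

```text
t: 9.18
ee_pos: [0.5304, -0.0149, 0.0023]
ee_rot: [-0.001, 0.831, -0.557, 0.001]
contact_force: [-1.5, -1.4, 6.4]
finger_gap: 0.0494
t: 9.68
ee_pos: [0.5333, -0.0147, 0.1357]
ee_rot: [-0.003, 0.831, -0.557, 0.005]
contact_force: [0.5, -0.2, -0.9]
finger_gap: 0.0494
```

```bash
python3 -m jog '[{"tx":-17,"ty":-54,"tz":0,"roll":0,"fingers":0},{"tx":-34,"ty":-108,"tz":0,"roll":0,"fingers":0},{"tx":-51,"ty":-163,"tz":0,"roll":0,"fingers":0},{"tx":-68,"ty":-218,"tz":0,"roll":0,"fingers":0},{"tx":-86,"ty":-274,"tz":0,"roll":0,"fingers":0},{"tx":-86,"ty":-274,"tz":0,"roll":0,"fingers":0},{"tx":-86,"ty":-274,"tz":0,"roll":0,"fingers":0}]'
python3 - <<'E'
from h import *
snap('wrist','w5'); s=arm.get_state(); print(s['ee_pos'],s['finger_gap'])
E
```

```text
t: 10.55
ee_pos: [0.4429, -0.2881, 0.1299]
ee_rot: [-0.0, 0.83, -0.557, -0.001]
contact_force: [0.1, 0.2, -1.9]
finger_gap: 0.0492
[ 0.44354496 -0.28702336  0.12995119] 0.04918969768654387
```

View pics/w5.png

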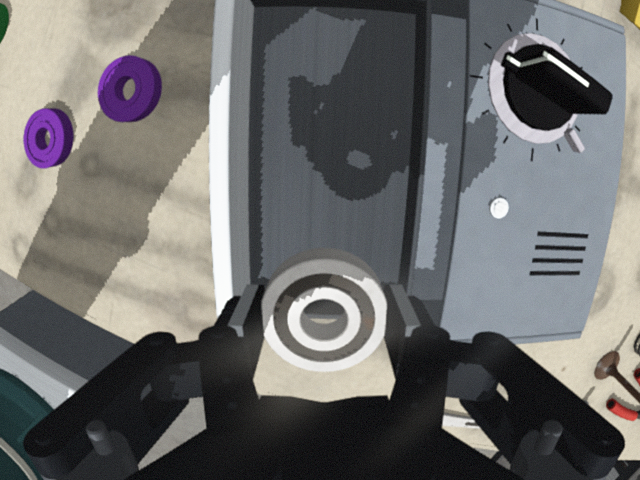

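The bearing is held well at (323,315) over the drawer. I'll check where the drawer edges project before lowering it.

Run:
```python
from h import *
p=np.load('unit.npy');c,s=np.cos(p[2]),np.sin(p[2])
for n,u,v,z in(('table seen',330,385,0),('table top edge',335,362,0),('plate in',232,100,.07),('plate out',215,100,.07),('floor front',262,200,.014),('floor back',410,200,.014),('backwall',420,200,.044),('plate far-left',238,0,.07),('topplate',467,100,.07)):
    d=pix('w5',u,v,z)[:2]-p[:2]; print(n,np.round([c*d[0]+s*d[1],-s*d[0]+c*d[1]],4))
q=lambda x,y,z:proj('w5',[p[0]+c*x-s*y,p[1]+s*x+c*y,z])
print(q(-.0515,-.106,.044),q(-.0515,-.106,.014))
```

```text
table seen [-0.046 -0.205]
table top edge [-0.0421 -0.1782]
plate in [-0.1042  0.0351]
plate out [-0.1139  0.0356]
floor front [-0.0976 -0.0317]
floor back [ 0.0084 -0.0303]
backwall [ 0.0078 -0.0245]
plate far-left [-0.1021  0.0936]
topplate [0.0261 0.0388]
[325.53569963 314.71329884] [325.44756005 296.16515171]
```

```bash
python3 -m jog '[{"tx":6,"ty":-3,"tz":0,"roll":0,"fingers":0},{"tx":6,"ty":-3,"tz":-50,"roll":0,"fingers":0},{"tx":6,"ty":-3,"tz":-90,"roll":0,"fingers":0},{"tx":6,"ty":-3,"tz":-108,"roll":0,"fingers":0},{"tx":6,"ty":-3,"tz":-112,"roll":0,"fingers":0},{"tx":6,"ty":-3,"tz":-112,"roll":0,"fingers":0}]'
```

```text
t: 11.35
ee_pos: [0.4504, -0.2917, 0.019]
ee_rot: [-0.0, 0.831, -0.557, 0.001]
contact_force: [0.1, 0.2, -1.8]
finger_gap: 0.0492
```

```bash
python3 -m jog '[{"tx":0,"ty":0,"tz":0,"roll":0,"fingers":0.4},{"tx":0,"ty":0,"tz":0,"roll":0,"fingers":0.45},{"tx":0,"ty":0,"tz":20,"roll":0,"fingers":0.45},{"tx":0,"ty":0,"tz":70,"roll":0,"fingers":0.45},{"tx":0,"ty":0,"tz":130,"roll":0,"fingers":0.5},{"tx":0,"ty":0,"tz":130,"roll":0,"fingers":0.5}]'
python3 - <<'E'
from h import *
snap('wrist','w6'); snap('top','t2')
a=cv2.imread('pics/w6.png'); b=cv2.imread('pics/t2.png')[180:340,120:480]
im=np.zeros((600,800,3),np.uint8); im[:300,:400]=cv2.resize(a,(400,300)); im[240:600,:]=np.where(1,0,0); 
im[:300,:400]=cv2.resize(a,(400,300)); b=cv2.resize(b,(675,300)); im[300:,:675]=b
cv2.imwrite('pics/m1.png',im); s=arm.get_state(); print(s['ee_pos'],s['finger_gap'])
E
```

```text
t: 12.1
ee_pos: [0.4526, -0.2936, 0.1535]
ee_rot: [-0.0, 0.83, -0.557, 0.006]
contact_force: [0.3, -0.4, -0.1]
finger_gap: 0.064
[ 0.44969698 -0.29191701  0.14955844] 0.06392727842274047
```

View pics/m1.png

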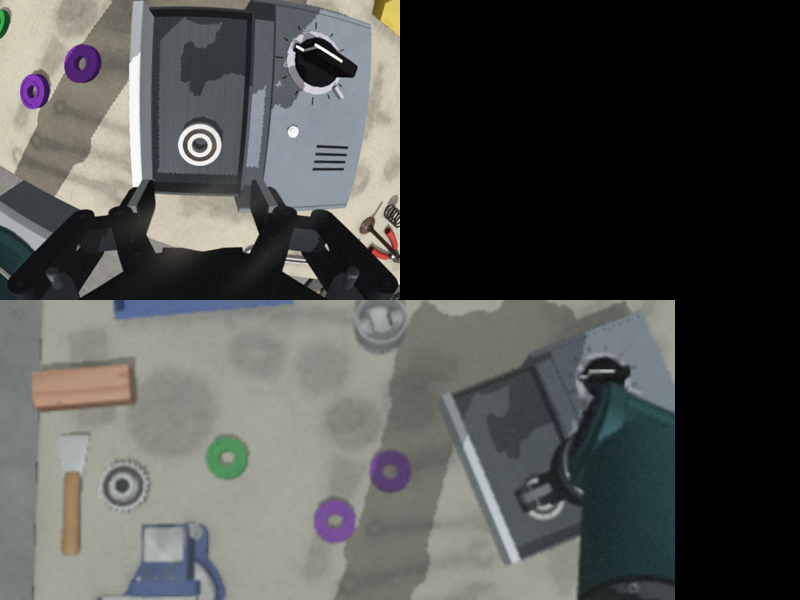

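The bearing lies in the drawer. The gear has been knocked left and is now near (187,279) in the top view, close to the scraper. I'll go above it with the jaws rolled to avoid the scraper and the vise.

```bash
python3 - <<'E'
from h import *
g=cv2.cvtColor(cv2.imread('pics/t2.png'),cv2.COLOR_BGR2GRAY)[255:305,165:212]
cv2.imwrite('pics/g.png',g); print(pix('t2',186.7,279,.014), pix('t2',118,250,.0), pix('t2',165,270,.02),pix('t2',195,300,.1),pix('t2',195,300,.13))
E
python3 -m jog '[{"tx":0,"ty":50,"tz":30,"roll":0.18,"fingers":0.5},{"tx":0,"ty":105,"tz":50,"roll":0.36,"fingers":0.6},{"tx":0,"ty":160,"tz":70,"roll":0.54,"fingers":0.7},{"tx":5,"ty":220,"tz":70,"roll":0.7,"fingers":0.7},{"tx":8,"ty":280,"tz":70,"roll":0.74,"fingers":0.7},{"tx":12,"ty":340,"tz":70,"roll":0.74,"fingers":0.7},{"tx":16,"ty":400,"tz":70,"roll":0.74,"fingers":0.7},{"tx":20,"ty":460,"tz":70,"roll":0.74,"fingers":0.7},{"tx":25,"ty":505,"tz":70,"roll":0.74,"fingers":0.7},{"tx":25,"ty":505,"tz":70,"roll":0.74,"fingers":0.7}]'
python3 - <<'E'
from h import *
snap('wrist','w7'); s=arm.get_state(); print(s['ee_pos'],s['ee_rot'],s['finger_gap'],s['qpos'])
E
```

```text
[0.47743923 0.21993366 0.014     ] [0.55210498 0.38599713 0.        ] [0.49895027 0.26921428 0.02      ] [0.42125653 0.1838602  0.1       ] [0.41881227 0.17819367 0.13      ]
t: 13.45
ee_pos: [0.4735, 0.218, 0.2171]
ee_rot: [-0.001, 0.977, -0.215, -0.001]
contact_force: [0.7, -0.7, -0.0]
finger_gap: 0.0726
[0.47327951 0.21476268 0.21680482] [ 6.36511147e-04  9.76212046e-01 -2.16812080e-01 -1.46904942e-03] 0.07270107473153081 [-0.22594306  0.37619321 -0.36787829  2.06760365  0.19685465  0.73354981
 -1.15470836]
```

View pics/w7.png

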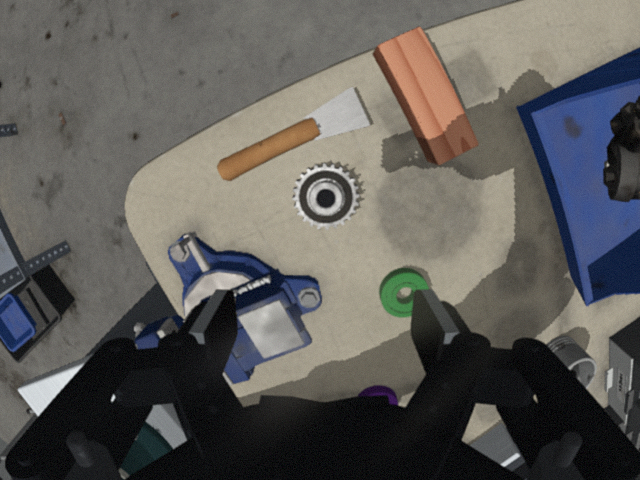

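Run:
```python
from h import *
print(pix('w7',327,195,.014),pix('w7',326,198,.022),pix('w7',327,195,.022))
```

```text
[0.47988477 0.22585812 0.014     ] [0.47841511 0.2249716  0.022     ] [0.48042782 0.22714045 0.022     ]
```

The gear is at (327,195), with clear room for both fingers: the scraper is above and left of it, the vise below. I'll go down and grasp it.

```bash
python3 -m jog '[{"tx":5,"ty":8,"tz":-60,"roll":0,"fingers":1},{"tx":5,"ty":8,"tz":-120,"roll":0,"fingers":1},{"tx":5,"ty":8,"tz":-170,"roll":0,"fingers":1},{"tx":5,"ty":8,"tz":-200,"roll":0,"fingers":1},{"tx":5,"ty":8,"tz":-214,"roll":0,"fingers":1},{"tx":5,"ty":8,"tz":-219,"roll":0,"fingers":1},{"tx":5,"ty":8,"tz":-219,"roll":0,"fingers":0.5},{"tx":5,"ty":8,"tz":-219,"roll":0,"fingers":0.2},{"tx":5,"ty":8,"tz":-219,"roll":0,"fingers":0.2},{"tx":5,"ty":8,"tz":-219,"roll":0,"fingers":0.2}]' 70
python3 -m jog '[{"tx":0,"ty":0,"tz":15,"roll":0,"fingers":0.2},{"tx":0,"ty":0,"tz":60,"roll":0,"fingers":0.2},{"tx":0,"ty":0,"tz":120,"roll":0,"fingers":0.2},{"tx":0,"ty":0,"tz":180,"roll":0,"fingers":0.2},{"tx":0,"ty":0,"tz":180,"roll":0,"fingers":0.2}]'
```

```text
t: 14.75
ee_pos: [0.4794, 0.2215, 0.0011]
ee_rot: [-0.0, 0.976, -0.219, 0.0]
contact_force: [-2.9, 0.0, 5.3]
finger_gap: 0.061
t: 15.38
ee_pos: [0.4828, 0.2231, 0.1852]
ee_rot: [-0.004, 0.976, -0.219, 0.005]
contact_force: [0.6, 0.1, -2.6]
finger_gap: 0.0609
```

```bash
python3 -m jog '[{"tx":6,"ty":-50,"tz":10,"roll":0,"fingers":0.2},{"tx":12,"ty":-105,"tz":10,"roll":-0.15,"fingers":0.2},{"tx":18,"ty":-160,"tz":0,"roll":-0.3,"fingers":0.2},{"tx":24,"ty":-215,"tz":0,"roll":-0.45,"fingers":0.2},{"tx":30,"ty":-270,"tz":0,"roll":-0.6,"fingers":0.2},{"tx":38,"ty":-325,"tz":-10,"roll":-0.74,"fingers":0.2},{"tx":46,"ty":-380,"tz":-30,"roll":-0.74,"fingers":0.2},{"tx":52,"ty":-430,"tz":-50,"roll":-0.74,"fingers":0.2},{"tx":57,"ty":-475,"tz":-50,"roll":-0.74,"fingers":0.2},{"tx":57,"ty":-475,"tz":-50,"roll":-0.74,"fingers":0.2}]'
python3 - <<'E'
from h import *
snap('wrist','w8'); s=arm.get_state(); print(s['ee_pos'],s['ee_rot'],s['finger_gap'])
E
```

```text
t: 16.62
ee_pos: [0.5348, -0.2596, 0.1283]
ee_rot: [0.002, 0.828, -0.56, 0.0]
contact_force: [-0.7, 1.0, -2.6]
finger_gap: 0.0606
[ 0.53490358 -0.25609035  0.12839093] [ 7.26097043e-04  8.29349748e-01 -5.58728828e-01 -7.52206252e-04] 0.06066775705951028
```

View pics/w8.png

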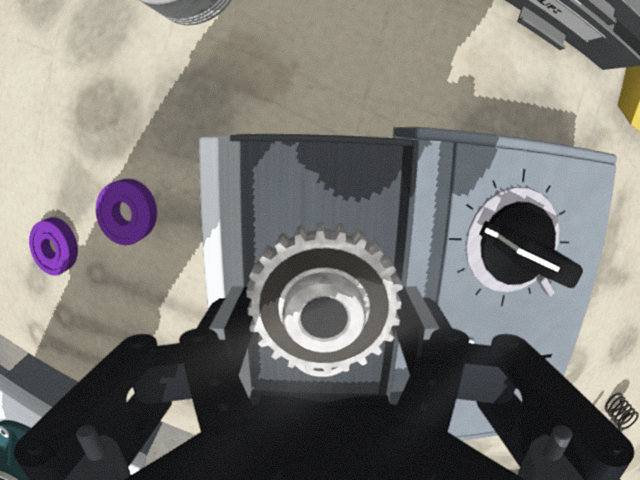

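```bash
python3 -m jog '[{"tx":0,"ty":0,"tz":-40,"roll":0,"fingers":0.2},{"tx":0,"ty":0,"tz":-80,"roll":0,"fingers":0.2},{"tx":0,"ty":0,"tz":-104,"roll":0,"fingers":0.2},{"tx":0,"ty":0,"tz":-110,"roll":0,"fingers":0.2},{"tx":0,"ty":0,"tz":-111,"roll":0,"fingers":0.2}]'
python3 -m jog '[{"tx":0,"ty":0,"tz":0,"roll":0,"fingers":0.55},{"tx":0,"ty":0,"tz":0,"roll":0,"fingers":0.65},{"tx":0,"ty":0,"tz":0,"roll":0,"fingers":0.65},{"tx":0,"ty":0,"tz":20,"roll":0,"fingers":0.65},{"tx":0,"ty":0,"tz":70,"roll":0,"fingers":0.65},{"tx":-20,"ty":50,"tz":130,"roll":0,"fingers":0},{"tx":-45,"ty":90,"tz":130,"roll":0,"fingers":-1},{"tx":-70,"ty":75,"tz":130,"roll":0,"fingers":-1},{"tx":-70,"ty":75,"tz":130,"roll":0,"fingers":-1},{"tx":-70,"ty":75,"tz":130,"roll":0,"fingers":-1}]'
python3 - <<'E'
from h import *
snap('wrist','w9'); s=arm.get_state(); print(s['ee_pos'],s['ee_rot'],s['finger_gap'])
E
```

```text
t: 17.3
ee_pos: [0.5359, -0.253, 0.0217]
ee_rot: [0.001, 0.831, -0.556, -0.001]
contact_force: [-5.9, -2.3, 27.7]
finger_gap: 0.0607
t: 18.55
ee_pos: [0.4674, -0.1781, 0.149]
ee_rot: [-0.001, 0.831, -0.557, 0.001]
contact_force: [1.1, 1.1, 0.2]
finger_gap: 0.0
[ 0.46773213 -0.1782417   0.14881692] [-5.15233865e-04  8.30811384e-01 -5.56553384e-01  7.13861150e-04] -9.787689423877207e-05
```

View pics/w9.png

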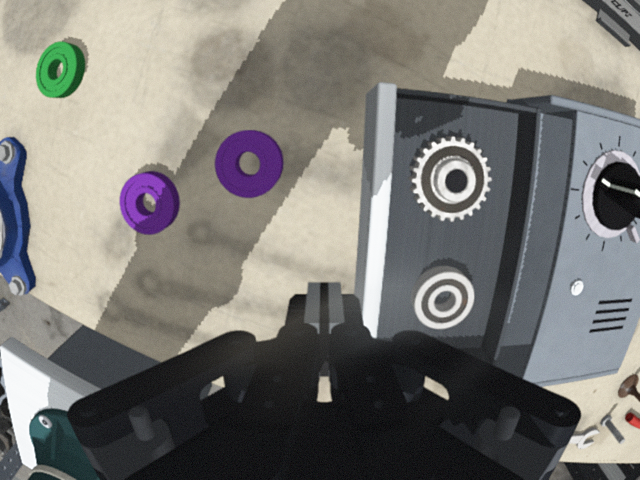

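Both parts lie flat in the drawer, the gear at (452,178) and the bearing at (444,297). Next I push the drawer home.

```bash
python3 -m jog '[{"tx":-13,"ty":5,"tz":-50,"roll":0,"fingers":-1},{"tx":-13,"ty":5,"tz":-98,"roll":0,"fingers":-1},{"tx":-9,"ty":-4,"tz":-98,"roll":0,"fingers":-1},{"tx":-4,"ty":-16,"tz":-98,"roll":0,"fingers":-1},{"tx":1,"ty":-28,"tz":-98,"roll":0,"fingers":-1},{"tx":6,"ty":-41,"tz":-98,"roll":0,"fingers":-1},{"tx":12,"ty":-56,"tz":-98,"roll":0,"fingers":-1},{"tx":18,"ty":-71,"tz":-98,"roll":0,"fingers":-1},{"tx":24,"ty":-86,"tz":-98,"roll":0,"fingers":-1},{"tx":29,"ty":-99,"tz":-98,"roll":0,"fingers":-1}]'
python3 -m jog '[{"tx":5,"ty":-13,"tz":0,"roll":0,"fingers":-1},{"tx":9,"ty":-22,"tz":0,"roll":0,"fingers":-1},{"tx":12,"ty":-30,"tz":0,"roll":0,"fingers":-1},{"tx":15,"ty":-37,"tz":0,"roll":0,"fingers":-1},{"tx":17,"ty":-42,"tz":0,"roll":0,"fingers":-1},{"tx":17,"ty":-42,"tz":0,"roll":0,"fingers":-1}]'
```

```text
t: 19.85
ee_pos: [0.4951, -0.2777, 0.0502]
ee_rot: [-0.0, 0.831, -0.557, -0.001]
contact_force: [-2.9, 5.9, 4.6]
finger_gap: -0.0003
t: 20.6
ee_pos: [0.51, -0.3174, 0.0496]
ee_rot: [-0.0, 0.831, -0.557, -0.004]
contact_force: [-2.5, 5.1, 3.6]
finger_gap: -0.0002
```

```bash
python3 -m jog '[{"tx":2,"ty":-5,"tz":0,"roll":0,"fingers":-1},{"tx":2,"ty":-5,"tz":0,"roll":0,"fingers":-1},{"tx":2,"ty":-5,"tz":0,"roll":0,"fingers":-1}]'
```

```text
t: 20.98
ee_pos: [0.5102, -0.3179, 0.0495]
ee_rot: [-0.001, 0.831, -0.556, -0.007]
contact_force: [-6.4, 12.4, 10.2]
finger_gap: 0.0
```

```bash
python3 -m jog '[{"tx":-7,"ty":18,"tz":0,"roll":0,"fingers":-1},{"tx":-19,"ty":46,"tz":0,"roll":0,"fingers":-1},{"tx":-19,"ty":46,"tz":60,"roll":0,"fingers":-1},{"tx":-19,"ty":46,"tz":120,"roll":0,"fingers":-0.2},{"tx":0,"ty":20,"tz":170,"roll":0,"fingers":-0.2},{"tx":40,"ty":-10,"tz":200,"roll":0,"fingers":-0.2},{"tx":76,"ty":-46,"tz":200,"roll":0,"fingers":-0.2},{"tx":76,"ty":-46,"tz":200,"roll":0,"fingers":-0.2},{"tx":76,"ty":-46,"tz":200,"roll":0,"fingers":-0.2}]'
python3 - <<'E'
from h import *
snap('wrist','w10'); s=arm.get_state(); print(s['ee_pos'],s['ee_rot'],s['finger_gap'],s['qpos'])
E
```

```text
t: 22.1
ee_pos: [0.5898, -0.3703, 0.2494]
ee_rot: [0.0, 0.831, -0.557, -0.001]
contact_force: [-0.2, 0.8, 0.1]
finger_gap: 0.0346
[ 0.58959649 -0.36968259  0.24949599] [ 6.82977819e-05  8.30822926e-01 -5.56536065e-01 -9.32416632e-04] 0.0340442665952418 [ 0.62473922  0.54298109 -0.19533518  1.65449955  0.1227651   0.95800243
 -0.79452534]
```

View pics/w10.png

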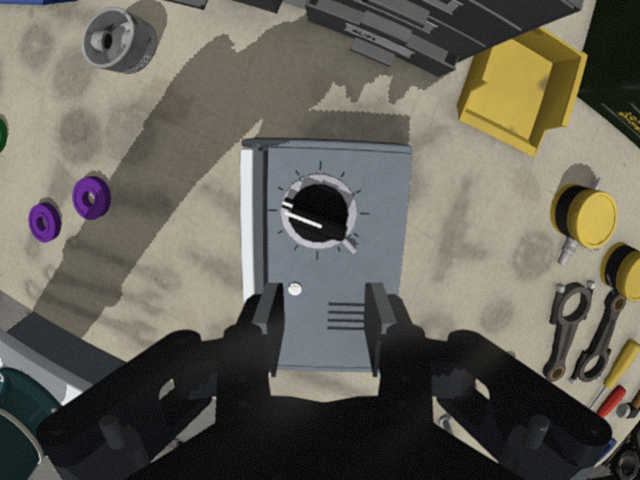

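The drawer looks flush and latched, with the plate against the front edge at (250,150–370). I'll zoom in on the dial.

Run:
```python
import cv2
im=cv2.imread('pics/w10.png')[155:265,265:375]; cv2.imwrite('pics/c2.png',cv2.resize(im,(600,600),interpolation=cv2.INTER_CUBIC))
```

```text
(no output)
```

View pics/c2.png

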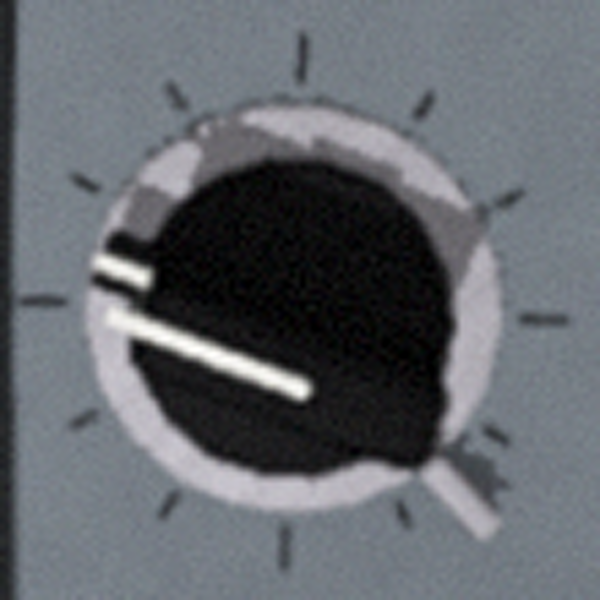

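Run:
```python
from h import *
k=110/600; W=lambda u,v,z: pix('w10',265+u*k,155+v*k,z)[:2]
p=np.load('unit.npy')
C=np.mean([W(*q,.07) for q in((302,55),(285,548),(42,300),(545,320),(178,97),(403,513),(427,103),(170,503),(85,184),(497,435),(510,197),(83,420))],axis=0)
print('axis',C); an=lambda d:(np.degrees(np.arctan2(d[1],d[0])),np.hypot(*d)*1000)
for n,u,v,z in(('tab in',433,460,.079),('tab out',490,530,.079),('tab mid',462,497,.079),('low ptr out',95,266,.079),('low ptr in',152,280,.079)): print(n,an(W(u,v,z)-C))
a,b=W(110,316,.117),W(308,390,.117); print('top line',an(a-b),a-C,b-C)
print('-x_m',np.degrees(p[2])+180)
for q in((302,55),(427,103),(510,197),(545,320),(497,435),(403,513),(285,548),(170,503),(83,420),(42,300),(85,184),(178,97)): print(np.round(an(W(*q,.07)-C),1))
```

```text
axis [ 0.58699519 -0.36694388]
tab in (np.float64(-113.08538553107596), np.float64(32.127610536770256))
tab out (np.float64(-115.01126992286595), np.float64(47.355837541752344))
tab mid (np.float64(-114.47352599500638), np.float64(39.99568079529286))
low ptr out (np.float64(96.177468476964), np.float64(32.50685969008297))
low ptr in (np.float64(95.44299868303256), np.float64(23.21755045697222))
top line (np.float64(91.18386983281135), np.float64(29.60037692033114)) [-0.00062593  0.0266628 ] [-1.43534610e-05 -2.93125516e-03]
-x_m 111.72577865738086
[20.4 41.4]
[-9.9 39.9]
[-39.6  39.5]
[-70.   41.1]
[-100.    39.8]
[-130.1   39.3]
[-159.9   41.1]
[170.3  39.2]
[140.5  39.7]
[110.1  41.2]
[80.6 39.5]
[50.2 39.3]
```

```bash
python3 -m jog '[{"tx":-3,"ty":3,"tz":0,"roll":-0.18,"fingers":-0.2},{"tx":-3,"ty":3,"tz":0,"roll":-0.36,"fingers":-0.2},{"tx":-3,"ty":3,"tz":0,"roll":-0.54,"fingers":-0.2},{"tx":-3,"ty":3,"tz":0,"roll":-0.72,"fingers":-0.2},{"tx":-3,"ty":3,"tz":0,"roll":-0.90,"fingers":-0.2},{"tx":-3,"ty":3,"tz":0,"roll":-1.08,"fingers":-0.2},{"tx":-3,"ty":3,"tz":0,"roll":-1.26,"fingers":-0.2},{"tx":-3,"ty":3,"tz":0,"roll":-1.44,"fingers":-0.2},{"tx":-3,"ty":3,"tz":0,"roll":-1.62,"fingers":-0.2},{"tx":-3,"ty":3,"tz":0,"roll":-1.8,"fingers":-0.2}]'
python3 -m jog '[{"tx":0,"ty":0,"tz":-40,"roll":-0.12,"fingers":-0.2},{"tx":0,"ty":0,"tz":-80,"roll":-0.12,"fingers":-0.2},{"tx":0,"ty":0,"tz":-80,"roll":-0.12,"fingers":-0.2}]'
python3 - <<'E'
from h import *
s=arm.get_state(); q=s['ee_rot']; print(s['ee_pos'],s['qpos'],2*np.degrees(np.arctan2(q[2],q[1])))
E
```

```text
t: 23.4
ee_pos: [0.5866, -0.3662, 0.25]
ee_rot: [-0.0, -0.078, 0.997, 0.001]
contact_force: [-0.0, -0.8, -0.8]
finger_gap: 0.0342
t: 23.78
ee_pos: [0.5845, -0.3645, 0.1669]
ee_rot: [-0.004, -0.021, 1.0, 0.003]
contact_force: [-0.2, 0.3, 0.5]
finger_gap: 0.0343
[ 0.58451375 -0.36447619  0.16685049] [ 0.31102424  0.63311889  0.27584721  1.74578076 -0.2267747   0.80288299
 -2.40411787] 182.39004916039588
```

```bash
python3 -m jog '[{"tx":0,"ty":0,"tz":-50,"roll":0,"fingers":-0.2},{"tx":0,"ty":0,"tz":-75,"roll":0,"fingers":-0.2},{"tx":0,"ty":0,"tz":-81,"roll":0,"fingers":-0.2},{"tx":0,"ty":0,"tz":-81,"roll":0,"fingers":-0.5},{"tx":0,"ty":0,"tz":-81,"roll":0,"fingers":-0.7},{"tx":0,"ty":0,"tz":-81,"roll":0,"fingers":-0.9},{"tx":0,"ty":0,"tz":-81,"roll":0,"fingers":-0.9},{"tx":0,"ty":0,"tz":-81,"roll":0,"fingers":-0.9}]' 40
```

```text
t: 24.78
ee_pos: [0.5875, -0.3686, 0.0914]
ee_rot: [0.001, -0.02, 1.0, -0.001]
contact_force: [-3.4, 0.8, 6.6]
finger_gap: 0.0132
```

```bash
python3 -m jog '[{"tx":0,"ty":0,"tz":0,"roll":0.17,"fingers":-0.9},{"tx":0,"ty":0,"tz":0,"roll":0.34,"fingers":-0.9},{"tx":0,"ty":0,"tz":0,"roll":0.51,"fingers":-0.9},{"tx":0,"ty":0,"tz":0,"roll":0.68,"fingers":-0.9},{"tx":0,"ty":0,"tz":0,"roll":0.85,"fingers":-0.9},{"tx":0,"ty":0,"tz":0,"roll":1.02,"fingers":-0.9},{"tx":0,"ty":0,"tz":0,"roll":1.19,"fingers":-0.9},{"tx":0,"ty":0,"tz":0,"roll":1.36,"fingers":-0.9},{"tx":0,"ty":0,"tz":0,"roll":1.53,"fingers":-0.9},{"tx":0,"ty":0,"tz":0,"roll":1.7,"fingers":-0.9}]' 50
python3 -m jog '[{"tx":0,"ty":0,"tz":0,"roll":0.17,"fingers":-0.9},{"tx":0,"ty":0,"tz":0,"roll":0.34,"fingers":-0.9},{"tx":0,"ty":0,"tz":0,"roll":0.51,"fingers":-0.9},{"tx":0,"ty":0,"tz":0,"roll":0.68,"fingers":-0.9},{"tx":0,"ty":0,"tz":0,"roll":0.85,"fingers":-0.9},{"tx":0,"ty":0,"tz":0,"roll":0.977,"fingers":-0.9},{"tx":0,"ty":0,"tz":0,"roll":0.977,"fingers":-0.9},{"tx":0,"ty":0,"tz":0,"roll":0.977,"fingers":-0.9},{"tx":0,"ty":0,"tz":0,"roll":0.977,"fingers":-0.9}]' 50
python3 - <<'E'
from h import *
s=arm.get_state(); q=s['ee_rot']; print(s['ee_pos'],s['qpos'],2*np.degrees(np.arctan2(q[2],q[1])))
E
```

```text
t: 26.02
ee_pos: [0.5898, -0.3655, 0.0914]
ee_rot: [-0.002, 0.766, -0.642, 0.001]
contact_force: [-1.0, 3.9, 3.7]
finger_gap: 0.0128
t: 27.15
ee_pos: [0.5883, -0.3637, 0.0914]
ee_rot: [-0.002, 0.978, -0.21, -0.0]
contact_force: [-3.8, 6.8, 9.6]
finger_gap: 0.0133
[ 0.58833012 -0.36369391  0.09136287] [ 0.80403925  0.75721829 -0.48540377  1.75765243  0.48431472  0.74967817
 -0.35276579] -24.217574079545578
```

```bash
python3 -m jog '[{"tx":0,"ty":0,"tz":0,"roll":0,"fingers":-0.6},{"tx":0,"ty":0,"tz":0,"roll":0,"fingers":-0.2},{"tx":0,"ty":0,"tz":0,"roll":0,"fingers":-0.2},{"tx":0,"ty":0,"tz":40,"roll":0,"fingers":-0.2},{"tx":0,"ty":0,"tz":100,"roll":0,"fingers":-0.2},{"tx":0,"ty":0,"tz":160,"roll":0,"fingers":-0.2},{"tx":0,"ty":0,"tz":160,"roll":0,"fingers":-0.2},{"tx":0,"ty":0,"tz":160,"roll":0,"fingers":-0.2}]'
python3 - <<'E'
from h import *
snap('wrist','w11'); u,v=proj('w11',[.587,-.367,.07]).astype(int); print(u,v)
a=cv2.imread('pics/w11.png'); im=np.zeros((600,800,3),np.uint8); im[:360,:480]=cv2.resize(a,(480,360))
c=cv2.resize(a[v-55:v+55,u-55:u+55],(600,600),interpolation=cv2.INTER_CUBIC)
full=np.zeros((600,800,3),np.uint8); full[:,200:]=c; full[:150,:200]=cv2.resize(a,(200,150)); cv2.imwrite('pics/m2.png',full)
print(arm.get_state()['contact_force'])
E
```

```text
t: 28.15
ee_pos: [0.5869, -0.3681, 0.249]
ee_rot: [0.0, 0.978, -0.211, -0.0]
contact_force: [-0.6, 0.5, -0.5]
finger_gap: 0.0343
323 209
[-0.07254117  0.54539103 -1.08037019]
```

View pics/m2.png

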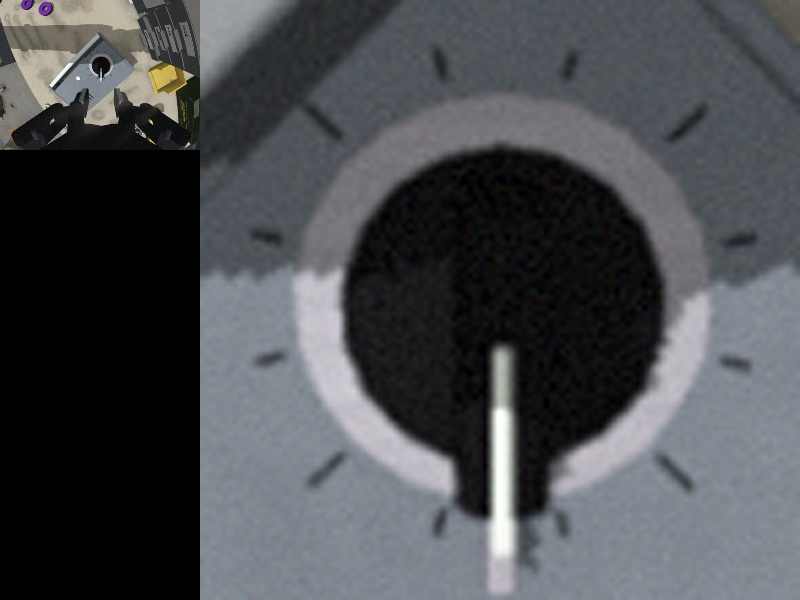

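The pointer line (x≈503) lies in line with the tab (x≈501) when viewed along the radius. One last check of the drawer.

Run:
```python
from h import *
a=cv2.imread('pics/w11.png')[60:340,130:500]; cv2.imwrite('pics/m3.png',cv2.resize(a,(790,598),interpolation=cv2.INTER_CUBIC))
```

```text
(no output)
```

View pics/m3.png

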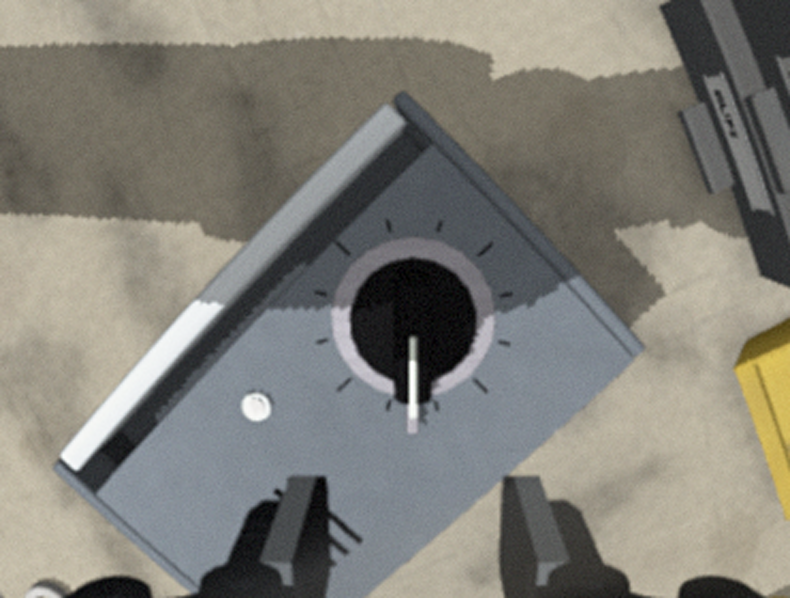

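The drawer front is flush with the unit's side walls at (70,465) and (395,105), and the pointer is on the tab. I'm handing in.

```bash
python3 -c "
from rig import sign_off; print(sign_off())"
```

```text
the job is handed in; nothing more can be done
None
```

The job is handed in, with about 28 s of the 192 s used; sign-off gives no verdict. The two parts present were the large gear and the ball bearing; I saw no dark gear or ratchet handle.

- **Drawer and parts:** I pressed the drawer ajar, pinched its top edge and drew it to its stop. The bearing and the gear both lay flat inside in the last picture before closing. The gear had been knocked about 3 cm aside earlier, so I located it again before taking it.
- **Closing:** I pushed the drawer home and pressed it to its stop. The last picture shows it flush with the unit's side walls, untouched. There is no drawer sensor reading behind this.
- **Dial:** I turned it 153° counter-clockwise. The tool then stood at 245.8° against a measured tab direction of 245.7°, and the last picture shows the white line on the tab.
- **Disagreements along the way:**
  - The first move was refused because every row needs all five keys; nothing moved.
  - The dial's starting angle read 91° from the top line and 95° from the nose; closing the grip on the bar settled that.
  - Setting the gear down pressed on the drawer floor with about 28 N, below the 40 N limit.
- **Bystanders:** I never touched the piston or the wood block, but I did not measure them again at the end.

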